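Centre the paste tub on the craft-room scale and tare it with the sunken key

TASK

The empty red tub has been put down off-centre on the scale's round pan. Without picking it up, gently push it along the pan with the fingers until it stands in the middle, then reach a fingertip into the well of the green tare key, press the key all the way down and let it come back up. Do not press the grey key beside it, and leave the other things on the table where they are.

Things in the scene. Friction and masses are not known exactly. Their poses are not given: they have to be found in the camera images.
- scale: white bench scale, fixed, 310 mm (x) by 220 mm (y). Origin on the table under the centre of its round pan; z up, +x from the operator's console (on the -x side, nearest the robot) to the back, y to the operator's left. Flat deck, top 50 mm up, from x = -103 to +105 mm. Over it the flat round steel pan, 180 mm across, 6 mm thick, top 66 mm above the table; the pan does not move
- console (a point): middle of the dark grey console face, 155 mm from the pan's centre toward the operator and 42 mm above the table. The face is 100 by 220 mm; x up the slope (10 deg, lower toward the operator), y to his left, z out of it. It has two wells square to it, each 46 mm (y) by 32 mm (x): the green tare key's at y = -75 mm, the grey key's at y = -13 mm; a display at y = +64 mm
- pan_centre (a point): centre of the top face of the pan, 66 mm above the table; axes as the scale's
- tub: empty round red plastic tub standing upright on the pan, 110 mm outer diameter (the lowest 4 mm taper to 104 mm), straight walls 3 mm thick, 55 mm high, open at the top, about 0.2 kg; it slides on the pan. Origin at the centre of its underside. At the start it is 33 to 55 mm off the pan's centre, toward the scale's +y side
- tare_key_top (a point): centre of the top face of the green tare key, 42 mm (y) by 28 mm (x), at the bottom of its well: up, it lies 14 mm below the console face, so the well's mouth is 14 mm along +z from it. z points out of the well (0.175 rad from vertical, toward the operator), x up the slope, y to the operator's left. Closed fingers go in with their longer side along y
- tare_key (a joint): travel of the green key into the console (m): 0 up, 0.005 all the way down; a spring returns it; about 2.5 N starts it and 5 N holds it fully down
- unit_key_top (a point): centre of the top face of the light grey key, same size, well and depth as the green one, 62 mm from it toward the scale's +y; not to be pressed
- unit_key (a joint): travel of the grey key (m), 0 up, 0.005 down; same spring
- marker_cup: steel cup 80 mm across and 100 mm tall with markers standing in it up to 150 mm; origin at the centre of its underside; stands to the right of the scale's deck; leave it alone
- spoon: wooden spoon 220 mm long and under 30 mm high, lying along the right side of the scale; leave it alone
- tape_roll: roll of masking tape lying flat, 96 mm outer diameter, 24 mm high, left of the scale; origin at the centre of its underside; leave it alone
- glue_bottle: white glue bottle, 56 mm across, 150 mm tall, left of the scale; origin at the centre of its underside; leave it alone
- paint_jar: blue paint jar, 60 mm across, 75 mm tall; origin at the centre of its underside; leave it alone
- puppet_cream: cream papier-mache puppet head with ears drying on a clear bottle, about 100 mm wide and 255 mm tall; origin at the centre of its underside; leave it alone
- puppet_orange: orange papier-mache puppet head drying on a clear bottle, about 100 mm wide and 250 mm tall; origin at the centre of its underside; leave it alone
There are look-alikes about, which are no part of the job. Of the things like the tub, leave any that is blue; of the rest the smaller one is meant.

How it is judged:
By the outcome, as a careful person would: the job done as asked, in the order asked, and still so for the second after the job is handed in, with the robot touching nothing.
It also fails if it takes over 48 s, if anything falls off the work surface, if the arm or the gripper's body presses on something with over 40 N, if the wrist force passes 120 N, or if a joint passes its speed limit or range.

ROBOT

A 6-joint arm with a two-finger parallel gripper is mounted at the origin on the work surface. World frame = base frame: x ahead of the robot, y to its left, z up, the work surface at z = 0. Lengths are in mm, angles in rad, forces in N, time in s.
With the tool pointing down it reaches from about 200 to 875 mm from the base axis. Payload 3.4 kg.
Tool frame: the origin (TCP) lies midway between the tips of the shut fingers; the grasp point (between the pads) lies 19 mm behind it; z points along the fingers, y is the direction in which the jaws open and shut (so a half turn about z gives the same grasp; the last joint's range is limited). The gripper opens to 94 mm and grips with 3 to 60 N. Pads are 16 mm wide; open, the fingers measure 119 mm over their backs; the gripper's body (75 mm by 177 mm) begins 78 mm behind the grasp point.
Start: joints at [-1.335, 0.276, 1.505, -0, 1.361, -0.121], TCP at [200.836, -538.823, 205.493] pointing down, gripper open.
Joint ranges: [-2.89, 2.89], [-0.75, 2.08], [0.22, 2.7], [-1.18, 4.32], [0.11, 2.71], [-2.7, 2.7]. Speed limits (rad/s): [2.57, 2.57, 3.14, 3.14, 3.14, 3.14].

INTERFACE

Orientations are given as a unit quaternion [w, x, y, z].
In Python, from station import manip, vision, order gives the robot as it stands. The module is installed in compiled form; this text tells all that it offers.
- The arm moves only by the shell command python3 -m creep 'ROWS' [OPENING] [FORCE]. ROWS is JSON, a list of rows, each an object with "xyz": the shift along the world's x, y, z in mm, a list of three; "delta_rot": the turn, a rotation vector about the world's x, y, z in degrees, a list of three. A call has 1 to 20 rows; each row is the pose to reach, as a shift and turn from the pose commanded when the call began; what a row does not reach only later rows make up. A row lasts 1/10 s, in which the tool goes at most 50 mm and 8.59 degrees, less where a joint would pass 70% of its speed; a pose out of reach is approached as far as the arm can. A call with a gripper value outside its range is refused whole. OPENING is the closure, from 0 (fully open) to 1 (shut), set as the call begins (- or left out, the last holds). The fingers move at their own pace and stop on an object; FORCE is the grip in N (left out, the last holds). Time passes only in rows, so rows that repeat a pose let the fingers close. It gives the time, the measured TCP pose, the force and the opening at its end, in the units of the state.
- manip.observe(): the state, without advancing time (a new reading comes with each control period).
- vision.grab_frame(name): name is "side" or "top"; returns a dict with "color" (420x560x3 uint8, red, green, blue), "range_z" (420x560 float32, mm along the optical axis (not along the pixel's ray), 0 where there is no reading), "intrinsics" (3x3 intrinsics, pixels), "k1" (the pictures are not rectified: a ray, as slopes to the right and down, at radius r is drawn at 1 + k1 r^2 times it, then the intrinsics apply), "R" (3x3) and "t" (3): a world point X has camera coordinates R X + t. Camera axes: x right, y down, z forward; pixel columns grow to the right and rows downward; lengths in mm; the calibration is good to about 2 mm. A picture is of the moment at which its call begins.
- order.finish_job(): hands the job in, once; it reports no verdict.
The state is a dict: "time_s": time; "joints": joint angles; "qvel": joint speeds; "effort": joint torques, N m; "tcp_pos": TCP position; "orientation": TCP orientation; "contact_force": force on the tool from outside, world axes, zero at the start; "moment": the same for the moment, N m; "finger_gap": finger opening in mm.
Only numpy, scipy, OpenCV 4.12 (cv2) and the standard library are available. Lean on these libraries where they do the work, as an engineer would, in place of code of your own. Each camera call takes 0.05 s, during which the arm holds its last target. There are 200 camera calls.

## Working session

There is one attempt and no reset: what is moved stays moved. The work goes in short steps, Python scripts to look and compute and a shell command to move; the robot and the scene stay as the last step left them, time stands still between calls to the robot, and variables do not carry over. Pictures are saved under pics/ and viewed, about 8 in all and at most 12, crops included, and the job is handed in when it is done.

```bash
mkdir -p pics; cat > h.py <<'E'
import numpy as np, cv2
from station import manip, vision, order
def grab(n,save=None):
    f=vision.grab_frame(n)
    if save: cv2.imwrite('pics/'+save,f['color'][:,:,::-1])
    return f
def rays(f,uv):
    K=np.array(f['intrinsics']);uv=np.asarray(uv,float).reshape(-1,1,2)
    n=cv2.undistortPoints(uv,K,np.array([f['k1'],0,0,0.]))[:,0]
    R=np.array(f['R']);t=np.array(f['t'])
    return -R.T@t,(np.c_[n,np.ones(len(n))])@R
def onplane(f,uv,z):
    o,d=rays(f,uv); return o+d*((z-o[2])/d[:,2])[:,None]
def pts(f):
    h,w=f['range_z'].shape
    u,v=np.meshgrid(np.arange(w),np.arange(h))
    o,d=rays(f,np.c_[u.ravel(),v.ravel()])
    return (o+d*f['range_z'].ravel()[:,None]).reshape(h,w,3)
E
python3 - <<'E'
from h import *
a=grab('top','top1.png');b=grab('side','side1.png')
for f in(a,b):
    print(f['k1'],f['intrinsics'],'cam',-np.array(f['R']).T@np.array(f['t']),(f['range_z']>0).mean())
print(manip.observe())
E
```

```text
-0.057294582111793856 [[453.44409049   0.         272.58179622]
 [  0.         453.44409049 215.72655425]
 [  0.           0.           1.        ]] cam [ 373.35359069    8.27930623 1505.02190161] 0.9959863945578231
-0.047756398832221256 [[521.18157879   0.         280.24888812]
 [  0.         521.18157879 210.63423098]
 [  0.           0.           1.        ]] cam [ 487.32539524 1089.01375113  828.6303823 ] 0.9960884353741497
{'time_s': 0.1, 'joints': array([-1.33501411e+00,  2.76507909e-01,  1.50596192e+00, -2.82396706e-05,
        1.36070577e+00, -1.21006011e-01]), 'qvel': array([-0.00096269, -0.00146716, -0.00308016, -0.00054724,  0.0004518 ,
        0.00193521]), 'effort': array([ 1.87289414e-03, -4.05455482e+01, -2.37780225e+01,  7.03900144e-02,
        2.99329218e-02, -5.41976294e-05]), 'tcp_pos': array([ 200.69359528, -538.31170667,  204.72262172]), 'orientation': array([-7.89379011e-04,  9.84129093e-01,  1.77452254e-01, -5.91805605e-05]), 'contact_force': array([0.58424766, 0.09922525, 0.05897911]), 'moment': array([ 0.02528911, -0.00396376, -0.00400577]), 'finger_gap': 93.94154209044821}
```

View pics/top1.png

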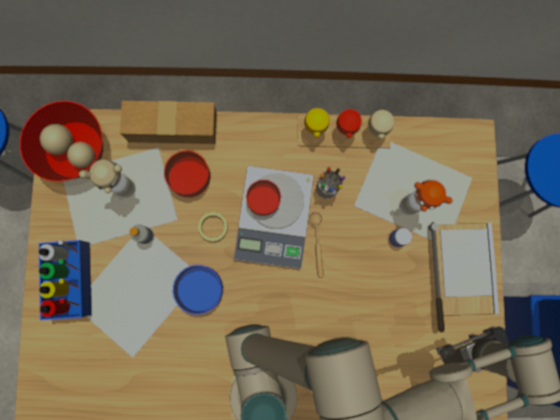

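View pics/side1.png

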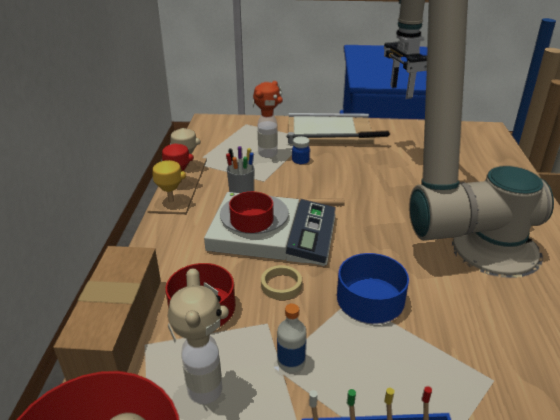

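Top view: three red or blue tub-like things. They are the small red one on the pan (263,197), a larger red one (187,173) and a blue one (198,290); there is also a big basin at (62,140). The one on the pan fits, being the smallest red. The scale is at (275,217), the green key at (292,251) and the grey key at (273,249). Next I measure and confirm with a crop.

```bash
cat > meas.py <<'E'
from h import *
def circ(p,w=None):
    from scipy.optimize import least_squares
    r=least_squares(lambda q:np.hypot(p[:,0]-q[0],p[:,1]-q[1])-q[2],[*p.mean(0)[:2],60],loss='soft_l1',f_scale=2); return r.x
def tub(f,c):  # outer rim at z=world 121 seen from top camera
    P=pts(f);hsv=cv2.cvtColor(f['color'],cv2.COLOR_RGB2HSV)
    m=((hsv[...,0]<8)|(hsv[...,0]>172))&(hsv[...,1]>150)&(hsv[...,2]>50)
    m&=np.hypot(P[...,0]-c[0],P[...,1]-c[1])<130
    m=m.astype(np.uint8)
    n,l,s,_=cv2.connectedComponentsWithStats(m); k=1+np.argmax(s[1:,4])
    cn=max(cv2.findContours((l==k).astype(np.uint8),cv2.RETR_EXTERNAL,cv2.CHAIN_APPROX_NONE)[0],key=len)[:,0]
    rim=P[(l==k)&(P[...,2]>112)]
    return circ(onplane(f,cn,121)),circ(rim)if len(rim)>10 else None,len(rim)
E
python3 - <<'E'
from meas import *
f=grab('top');P=pts(f);hsv=cv2.cvtColor(f['color'],cv2.COLOR_RGB2HSV)
c0=onplane(f,[[275,205]],66)[0];print('c0',c0)
print('tub',tub(f,c0))
near=np.hypot(P[...,0]-c0[0],P[...,1]-c0[1])<200
# white deck+console by height
z=P[...,2]
for nm,lo,hi in(('scale',22,200),):
    m=(near&(z>lo)).astype(np.uint8);n,l,s,_=cv2.connectedComponentsWithStats(m);k=l[205,275]
    print(s[k])
pm=near&(z>59)&(z<75)
q=P[pm];print('pan pts',len(q),np.median(q[:,2]),'circ',circ(q))
g=lambda m:[(x[4],c) for x,c in zip(*[a[1:] for a in cv2.connectedComponentsWithStats(m.astype(np.uint8))[2:]]) if x[4]>8]
green=near&(hsv[...,0]>45)&(hsv[...,0]<85)&(hsv[...,1]>120)&(hsv[...,2]>60)
for a,c in g(green): print('green',a,c,onplane(f,c,33)[0])
cv2.imwrite('pics/crop1.png',cv2.resize(f['color'][150:285,170:350,::-1],None,fx=4.4,fy=4.4,interpolation=cv2.INTER_CUBIC))
E
```

```text
c0 [611.22138098 -26.15596702  66.        ]
tub (array([625.14261758,  12.65214479,  51.14340094]), array([628.13088453,  12.81178664,  52.21033138]), 48)
[ 235  166   78  101 6280]
pan pts 2118 68.45757150275074 circ [627.6670523  -30.94093482  64.61857233]
green 9 [323.11111111 184.33333333] [ 689.51000588 -185.71705353   33.        ]
green 63 [291.76190476 251.01587302] [466.38402773 -83.81613808  33.        ]
```

View pics/crop1.png

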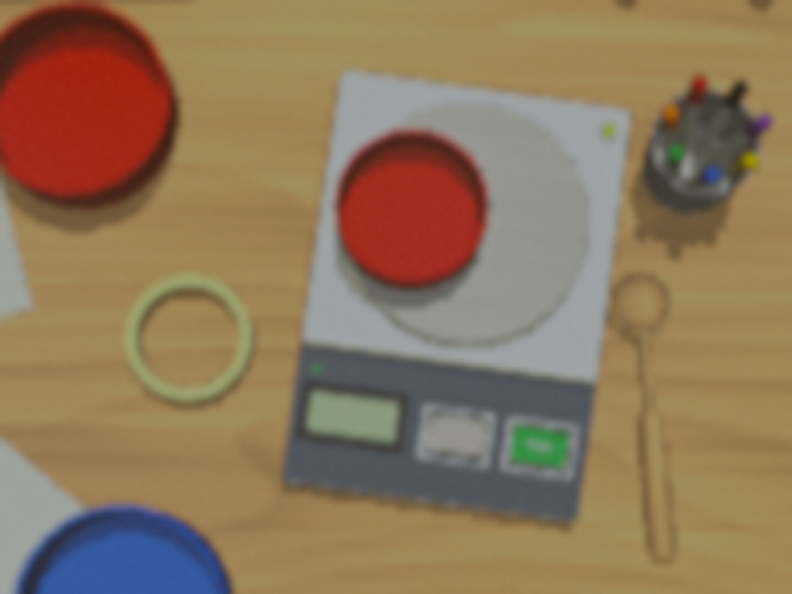

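The crop confirms it: the smaller red tub sits on the pan's left, crop (411,210). The scale's deck corners are at crop (343,70), (629,108), (302,346) and (594,382), with the green key at (540,446) on the right and the grey one at (457,434).

```bash
python3 - <<'E'
from meas import *
f=grab('top')
C=lambda l:(np.array(l)-2.2+.5)/4.4+[170,150]
d=onplane(f,C([[343,70],[629,108],[302,346],[594,382]]),50)
print(d.round(1))
b=onplane(f,C([[283,488],[577,522]]),33);print(b.round(1))
mod=np.array([[105,110],[105,-110],[-103,110],[-103,-110],[-205,110],[-205,-110]],float)
w=np.r_[d,b][:,:2]
a=mod-mod.mean(0);q=w-w.mean(0)
yaw=np.arctan2((a[:,0]*q[:,1]-a[:,1]*q[:,0]).sum(),(a*q).sum())
R=np.array([[np.cos(yaw),-np.sin(yaw)],[np.sin(yaw),np.cos(yaw)]])
c=w.mean(0)-R@mod.mean(0)
print('yaw',np.degrees(yaw),'centre',c,'res',((w-c)-mod@R.T).round(1).tolist())
# pan circle from edge gradient
hand=C([[475,100],[590,225],[470,347],[560,150],[548,307],[400,316]])
p=onplane(f,hand,66);from scipy.optimize import least_squares
print('pan',least_squares(lambda q:np.hypot(p[:,0]-q[0],p[:,1]-q[1])-90,c).x)
gk=c+R@[-155-14*-0.0-0,-75];print('green pred (face)',gk,'keytop', c+R@[-155-14*np.sin(.175),-75])
s=grab('side');hsv=cv2.cvtColor(s['color'],cv2.COLOR_RGB2HSV)
m=((hsv[...,0]>45)&(hsv[...,0]<85)&(hsv[...,1]>120)&(hsv[...,2]>60)).astype(np.uint8);m[:190]=0;m[230:]=0;m[:,:290]=0;m[:,340:]=0
n,l,st,ce=cv2.connectedComponentsWithStats(m);print(st,ce)
print('key side',onplane(s,ce[1:],28).round(1))
P=pts(s);print(P[l>0].mean(0))
P=pts(f);print('face z',np.median(P[262:266,240:290,2]))
E
```

```text
[[ 743.7   65.9   50. ]
 [ 719.3 -148.6   50. ]
 [ 535.5   90.8   50. ]
 [ 513.1 -123.7   50. ]]
[[ 432.3  102.9   33. ]
 [ 411.2 -113.5   33. ]]
yaw -6.395307745415915 centre [626.41675368 -28.60906548] res [[0.7, -3.2], [0.8, 1.0], [-0.8, -1.4], [1.3, 2.7], [-2.7, -0.7], [0.7, 1.5]]
pan [628.92134801 -27.36204296]
green pred (face) [464.02724574 -85.87727405] keytop [461.60490036 -85.60576535]
[[     0      0    560    420 235168]
 [   311    209     10      6     32]] [[279.49507161 209.49979164]
 [315.71875    211.03125   ]]
key side [[466.1 -99.8  28. ]]
[466.17761396 -95.50105781  30.88770873]
face z 7.325835834058125
```

Pan centre is about (627.5,-28) and the tub about (627,12.7), so it needs to go about 40 mm in -y. I'll push with two fingers spread along x, which gives a self-centring two-point contact. First I move over to its +y side.

```bash
python3 -m creep '[{"xyz":[9,13,0],"delta_rot":[0,0,1]},{"xyz":[26,38,0],"delta_rot":[0,0,4]},{"xyz":[47,70,0],"delta_rot":[0,0,8]},{"xyz":[72,109,0],"delta_rot":[0,0,12]},{"xyz":[98,147,0],"delta_rot":[0,0,16]},{"xyz":[124,185,0],"delta_rot":[0,0,20]},{"xyz":[149,224,0],"delta_rot":[0,0,24]},{"xyz":[175,262,0],"delta_rot":[0,0,29]},{"xyz":[200,300,0],"delta_rot":[0,0,33]},{"xyz":[226,339,0],"delta_rot":[0,0,37]},{"xyz":[251,377,0],"delta_rot":[0,0,41]},{"xyz":[277,415,0],"delta_rot":[0,0,45]},{"xyz":[302,454,0],"delta_rot":[0,0,50]},{"xyz":[328,492,0],"delta_rot":[0,0,54]},{"xyz":[354,530,0],"delta_rot":[0,0,58]},{"xyz":[379,569,0],"delta_rot":[0,0,62]},{"xyz":[400,600,0],"delta_rot":[0,0,66]},{"xyz":[417,626,0],"delta_rot":[0,0,69]},{"xyz":[426,639,0],"delta_rot":[0,0,70]},{"xyz":[426,639,0],"delta_rot":[0,0,70]}]' 0.36 10
```

```text
time_s: 2.25
tcp_pos: [626.9, 102.1, 205.0]
orientation: [-0.0, 0.704, 0.711, -0.0]
contact_force: [0.1, -0.1, 0.1]
finger_gap: 60.2
```

```bash
python3 -m creep '[{"xyz":[0,0,-10],"delta_rot":[0,0,0]},{"xyz":[0,0,-30],"delta_rot":[0,0,0]},{"xyz":[0,0,-50],"delta_rot":[0,0,0]},{"xyz":[0,0,-70],"delta_rot":[0,0,0]},{"xyz":[0,0,-90],"delta_rot":[0,0,0]},{"xyz":[0,0,-107],"delta_rot":[0,0,0]},{"xyz":[0,0,-118],"delta_rot":[0,0,0]},{"xyz":[0,0,-123],"delta_rot":[0,0,0]},{"xyz":[0,0,-123],"delta_rot":[0,0,0]}]'
python3 - <<'E'
from h import *
f=grab('side');cv2.imwrite('pics/s2.png',cv2.resize(f['color'][100:280,160:360,::-1],None,fx=3.3,fy=3.3,interpolation=cv2.INTER_CUBIC))
E
```

```text
time_s: 3.15
tcp_pos: [626.2, 99.4, 82.1]
orientation: [-0.0, 0.705, 0.709, -0.0]
contact_force: [-1.1, 0.8, 0.2]
finger_gap: 60.2
```

View pics/s2.png

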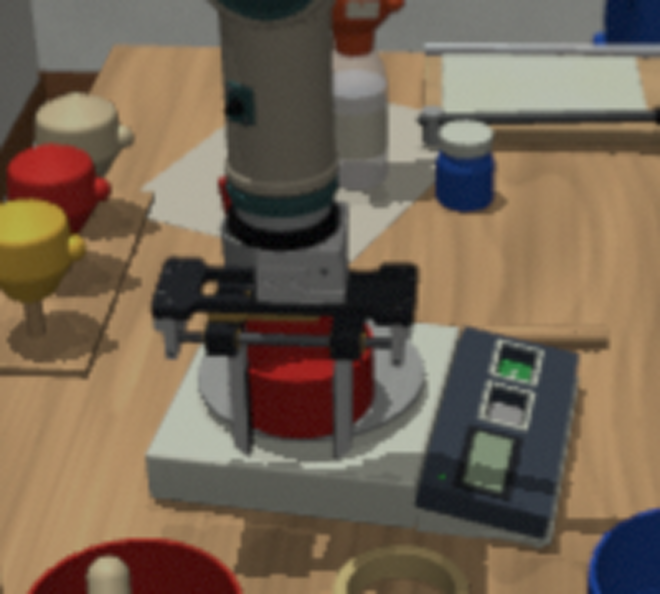

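The side view shows the fingers straddling the tub's +y side (crop 245 and 343), clear of pan and tub. Now a gentle push, short of the goal first.

```bash
python3 -m creep '[{"xyz":[0,-6,0],"delta_rot":[0,0,0]},{"xyz":[0,-14,0],"delta_rot":[0,0,0]},{"xyz":[0,-20,0],"delta_rot":[0,0,0]},{"xyz":[0,-25,0],"delta_rot":[0,0,0]},{"xyz":[0,-28,0],"delta_rot":[0,0,0]},{"xyz":[0,-31,0],"delta_rot":[0,0,0]},{"xyz":[0,-34,0],"delta_rot":[0,0,0]},{"xyz":[0,-37,0],"delta_rot":[0,0,0]},{"xyz":[0,-40,0],"delta_rot":[0,0,0]},{"xyz":[0,-43,0],"delta_rot":[0,0,0]},{"xyz":[0,-46,0],"delta_rot":[0,0,0]},{"xyz":[0,-49,0],"delta_rot":[0,0,0]},{"xyz":[0,-52,0],"delta_rot":[0,0,0]},{"xyz":[0,-55,0],"delta_rot":[0,0,0]},{"xyz":[0,-58,0],"delta_rot":[0,0,0]},{"xyz":[0,-60,0],"delta_rot":[0,0,0]},{"xyz":[0,-62,0],"delta_rot":[0,0,0]},{"xyz":[0,-63,0],"delta_rot":[0,0,0]},{"xyz":[0,-63,0],"delta_rot":[0,0,0]}]'
python3 - <<'E'
from meas import *
s=grab('side');P=pts(s);hsv=cv2.cvtColor(s['color'],cv2.COLOR_RGB2HSV)
m=((hsv[...,0]<8)|(hsv[...,0]>172))&(hsv[...,1]>130)
m&=np.hypot(P[...,0]-627,P[...,1]+15)<110
m&=(P[...,2]>60)&(P[...,2]<135)
q=P[m];print(len(q),np.percentile(q,[2,98],axis=0).round(1))
from scipy.optimize import least_squares
o=q[q[:,2]>112];print(len(o),circ(o))
print(onplane(s,[[0,0]],0)[0][:0])
t=grab('top','t3.png')
print(manip.observe()['contact_force'])
print(tub(t,[627,-28]))
E
```

```text
time_s: 5.1
tcp_pos: [626.8, 36.9, 82.5]
orientation: [0.0, 0.704, 0.71, -0.0]
contact_force: [0.5, 0.9, -0.1]
finger_gap: 60.0
977 [[577.5 -71.2  70. ]
 [667.2  39.7 123. ]]
170 [628.24132613 -15.70420031  53.26563604]
[]
[ 0.30723322  0.53551034 -0.14852057]
(array([622.16970391, -42.45331889,  31.63385685]), array([622.93754223, -20.20027784,  47.25175826]), 18)
```

Contact is as predicted, with the tub at about y=-16 against a goal of -28. I push another 10 mm, then back off, raise the fingers and look from above.

```bash
python3 -m creep '[{"xyz":[0,-2,0],"delta_rot":[0,0,0]},{"xyz":[0,-4,0],"delta_rot":[0,0,0]},{"xyz":[0,-6,0],"delta_rot":[0,0,0]},{"xyz":[0,-8,0],"delta_rot":[0,0,0]},{"xyz":[0,-9,0],"delta_rot":[0,0,0]},{"xyz":[0,-10,0],"delta_rot":[0,0,0]},{"xyz":[0,-10,0],"delta_rot":[0,0,0]}]'
python3 -m creep '[{"xyz":[0,5,0],"delta_rot":[0,0,0]},{"xyz":[0,20,0],"delta_rot":[0,0,0]},{"xyz":[0,40,0],"delta_rot":[0,0,0]},{"xyz":[0,60,15],"delta_rot":[0,0,0]},{"xyz":[-5,85,45],"delta_rot":[0,0,0]},{"xyz":[-25,110,80],"delta_rot":[0,0,0]},{"xyz":[-55,140,115],"delta_rot":[0,0,0]},{"xyz":[-85,170,125],"delta_rot":[0,0,0]},{"xyz":[-110,195,125],"delta_rot":[0,0,0]},{"xyz":[-120,205,125],"delta_rot":[0,0,0]},{"xyz":[-120,205,125],"delta_rot":[0,0,0]}]' 1
python3 - <<'E'
from meas import *
t=grab('top');s=grab('side')
print(tub(t,[627,-28]))
cv2.imwrite('pics/t4.png',cv2.resize(t['color'][155:275,200:340,::-1],None,fx=5,fy=5,interpolation=cv2.INTER_CUBIC))
P=pts(s);hsv=cv2.cvtColor(s['color'],cv2.COLOR_RGB2HSV)
m=((hsv[...,0]<8)|(hsv[...,0]>172))&(hsv[...,1]>130)&(np.hypot(P[...,0]-627,P[...,1]+28)<100)&(P[...,2]>112)&(P[...,2]<130)
print(circ(P[m]))
# pan annulus edges: depth
Q=pts(t);z=Q[...,2];r=np.hypot(Q[...,0]-627,Q[...,1]+28)
E
```

```text
time_s: 5.9
tcp_pos: [626.8, 26.9, 82.5]
orientation: [0.0, 0.704, 0.71, -0.0]
contact_force: [-0.2, -1.1, 0.4]
finger_gap: 60.5
time_s: 7.0
tcp_pos: [505.4, 233.8, 207.7]
orientation: [0.0, 0.703, 0.711, 0.0]
contact_force: [1.2, 0.7, 1.2]
finger_gap: 0.4
(array([624.1274959 , -27.00502595,  50.88731969]), array([627.15540785, -27.10546549,  52.11836767]), 58)
[627.97176749 -25.51032064  53.20940598]
```

View pics/t4.png

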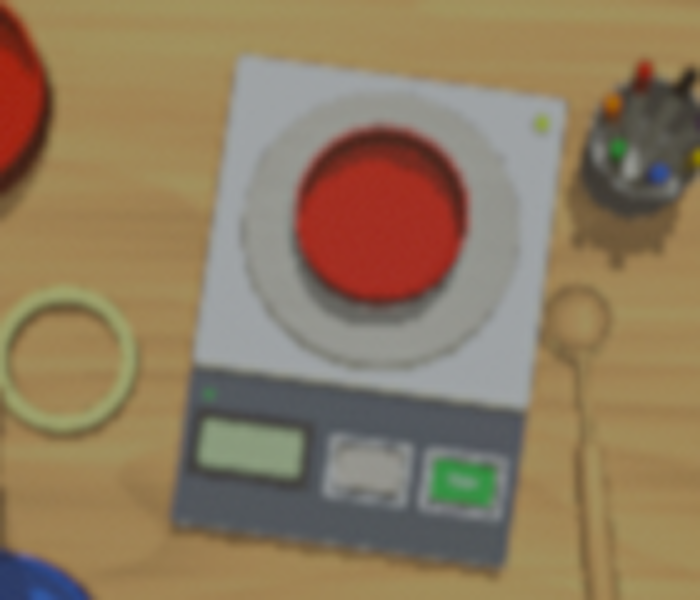

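The tub looks centred: the pan spans crop x 242–519, y 90–368, and the tub spans 296–467, 125–305. The well of the green key shows a white rim at crop 420–508 by 448–520. I'll quantify these with rays from the same camera.

```bash
python3 - <<'E'
from meas import *
f=grab('top')
C=lambda l:(np.array(l,float)-2)/5+[200,155]
p=onplane(f,C([[242,229],[519,229],[380.5,90],[380.5,368]]),66);print('pan',p.mean(0).round(1),p.round(1).tolist())
q=onplane(f,C([[296,213],[467,217],[383,125],[380,305]]),121);print('tub',q.mean(0).round(1),q.round(1).tolist())
c=np.array([[238,55],[567,100],[194,365],[527,409]]);d=onplane(f,C(c),50);print('deck c',d.mean(0).round(1),d.round(1).tolist())
w=onplane(f,C([[428,448],[508,458],[420,510],[500,520]]),42);print('well',w.mean(0).round(1),w.round(1).tolist())
w=onplane(f,C([[328,433],[412,443],[322,497],[404,507]]),42);print('grey',w.mean(0).round(1))
x=w.mean(0)
E
```

```text
pan [626.7 -28.2  66. ] [[624.5, 61.0, 66.0], [628.1, -117.6, 66.0], [718.0, -26.7, 66.0], [536.2, -29.6, 66.0]]
tub [625.6 -27.3 121. ] [[625.6, 25.8, 121.0], [625.3, -80.4, 121.0], [682.5, -27.3, 121.0], [569.1, -27.2, 121.0]]
deck c [628.  -29.4  50. ] [[743.4, 67.1, 50.0], [717.8, -150.1, 50.0], [537.6, 90.3, 50.0], [513.2, -125.0, 50.0]]
well [464.6 -85.3  42. ] [[487.5, -61.8, 42.0], [481.9, -113.6, 42.0], [447.4, -57.1, 42.0], [441.8, -108.8, 42.0]]
grey [472.6 -22.2  42. ]
```

The tub is within about 2 mm of the pan centre. Next the green key: mouth at (464.5,-85.5,42). I go above it, turning the jaw axis onto the scale's y, then tilt 10°.

```bash
python3 -m creep '[{"xyz":[-2,-10,0],"delta_rot":[0,0,3]},{"xyz":[-6,-32,0],"delta_rot":[0,0,9]},{"xyz":[-12,-60,0],"delta_rot":[0,0,16]},{"xyz":[-17,-90,0],"delta_rot":[0,0,24]},{"xyz":[-23,-120,0],"delta_rot":[0,0,32]},{"xyz":[-28,-150,0],"delta_rot":[0,0,40]},{"xyz":[-34,-180,0],"delta_rot":[0,0,48]},{"xyz":[-40,-210,0],"delta_rot":[0,0,56]},{"xyz":[-45,-240,0],"delta_rot":[0,0,64]},{"xyz":[-50,-270,0],"delta_rot":[0,0,71]},{"xyz":[-55,-295,0],"delta_rot":[0,0,77]},{"xyz":[-58,-310,0],"delta_rot":[0,0,81]},{"xyz":[-58,-318,0],"delta_rot":[0,0,83]},{"xyz":[-58,-318,0],"delta_rot":[0,0,83]}]'
python3 -m creep '[{"xyz":[0,0,-5],"delta_rot":[-0.2,-2,0]},{"xyz":[0,0,-15],"delta_rot":[-0.5,-4,0]},{"xyz":[0,0,-30],"delta_rot":[-0.7,-6,0]},{"xyz":[0,0,-45],"delta_rot":[-0.9,-8,0]},{"xyz":[0,0,-60],"delta_rot":[-1.1,-10,0]},{"xyz":[0,0,-68],"delta_rot":[-1.1,-10,0]},{"xyz":[0,0,-68],"delta_rot":[-1.1,-10,0]},{"xyz":[0,0,-68],"delta_rot":[-1.1,-10,0]}]'
cat > key.py <<'E'
from h import *
from scipy.spatial.transform import Rotation as Ro
o=manip.observe();q=o['orientation'];R=Ro.from_quat([*q[1:],q[0]]).as_matrix();p=o['tcp_pos']
n=(Ro.from_euler('z',-6.5,degrees=True)*Ro.from_euler('y',-10,degrees=True)).apply([0,0,1])
m=np.array([464.5,-85.5,42]);
print('n',n.round(3),'tool z',R[:,2].round(3),'tool y',R[:,1].round(3),'pos',p.round(1),'F',o['contact_force'].round(1),'gap',o['finger_gap'])
for d in(60,20,5,-14,-19.5):print(d,'shift',(m+d*n-p).round(1))
e=p-m;print('along',(e@n).round(1),'lateral',(e-(e@n)*n).round(1))
E
python3 key.py
```

```text
time_s: 8.55
tcp_pos: [449.2, -88.4, 207.1]
orientation: [-0.0, 0.059, 0.998, -0.0]
contact_force: [0.3, -0.3, -0.1]
finger_gap: 0.6
time_s: 9.35
tcp_pos: [449.9, -86.3, 140.0]
orientation: [0.088, 0.057, 0.994, -0.005]
contact_force: [0.7, 0.1, -0.1]
finger_gap: 0.3
n [-0.173  0.02   0.985] tool z [ 0.174 -0.019 -0.985] tool y [0.115 0.993 0.001] pos [449.9 -86.3 140. ] F [ 0.7  0.1 -0.1] gap 0.28657753310769546
60 shift [  4.3   2.  -38.9]
20 shift [ 11.2   1.2 -78.3]
5 shift [ 13.8   0.9 -93.1]
-14 shift [  17.     0.5 -111.8]
-19.5 shift [  18.     0.4 -117.2]
along 99.0 lateral [ 2.5 -2.7  0.5]
```

```bash
python3 -m creep '[{"xyz":[2,1,-10],"delta_rot":[0,0,0]},{"xyz":[4,1,-27],"delta_rot":[0,0,0]},{"xyz":[7,1,-44],"delta_rot":[0,0,0]},{"xyz":[9,1,-60],"delta_rot":[0,0,0]},{"xyz":[11,1,-73],"delta_rot":[0,0,0]},{"xyz":[12,1,-80],"delta_rot":[0,0,0]},{"xyz":[12,1,-83],"delta_rot":[0,0,0]},{"xyz":[12,1,-83],"delta_rot":[0,0,0]}]'
python3 key.py
python3 - <<'E'
from h import *
ims=[]
f=grab('side');a=cv2.resize(f['color'][170:260,260:360,::-1],(600,540),interpolation=cv2.INTER_CUBIC)
cv2.imwrite('pics/k5.png',a)
E
```

```text
time_s: 10.15
tcp_pos: [461.0, -84.8, 56.3]
orientation: [0.087, 0.057, 0.995, -0.004]
contact_force: [0.2, -0.6, 0.5]
finger_gap: 0.7
n [-0.173  0.02   0.985] tool z [ 0.173 -0.019 -0.985] tool y [0.114 0.993 0.001] pos [461.  -84.8  56.3] F [ 0.2 -0.6  0.5] gap 0.7068281527348578
60 shift [-6.9  0.5 44.7]
20 shift [ 0.  -0.3  5.3]
5 shift [ 2.6 -0.6 -9.4]
-14 shift [  5.9  -1.  -28.1]
-19.5 shift [  6.9  -1.1 -33.6]
along 14.7 lateral [-0.9  0.4 -0.2]
```

View pics/k5.png

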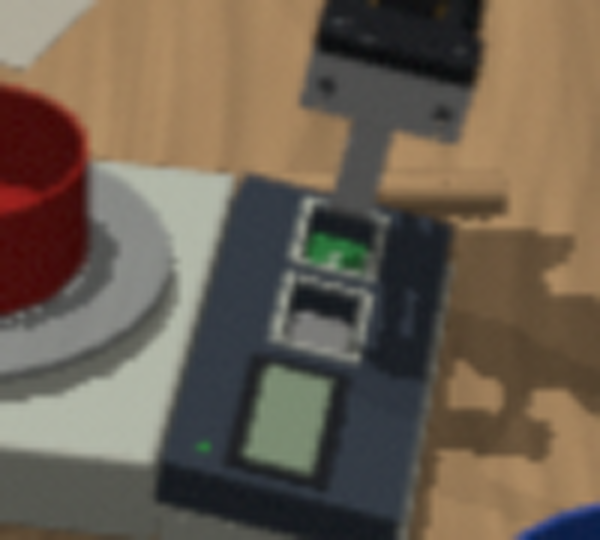

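The side crop shows the tip at (357,205), just over the green key's well (centre near (339,238)). A cross-check with side-view rays:

```bash
python3 - <<'E'
from h import *
f=grab('side')
C=lambda l:(np.array(l,float)-2.5)/6+[260,170]
print('well',onplane(f,C([[303,196],[388,207],[290,265],[376,280]]),42).mean(0))
print('tip L/R',onplane(f,C([[337,203],[376,208]]),56.3+0))
E
```

```text
well [465.45685765 -89.00487456  42.        ]
tip L/R [[467.05537918 -94.61681663  56.3       ]
 [449.50184679 -91.64056121  56.3       ]]
```

```bash
python3 - <<'E'
from h import *
f=grab('side')
from scipy.spatial.transform import Rotation as Ro
o=manip.observe();q=o['orientation'];R=Ro.from_quat([*q[1:],q[0]]).as_matrix();p=o['tcp_pos']
X=np.array([p+R@[sx*8,sy*12.5,0] for sx in(-1,1) for sy in(-1,1)]+[[464.5,-85.5,42]])
K=f['intrinsics'];uv=cv2.projectPoints(X,cv2.Rodrigues(np.array(f['R']))[0],np.array(f['t']),np.array(K),np.array([f['k1'],0,0,0.]))[0][:,0]
print(((uv-[260,170])*6+2.5).round(0).tolist())
a=cv2.resize(f['color'][180:230,290:350,::-1],(720,600),interpolation=cv2.INTER_CUBIC)
cv2.imwrite('pics/k6.png',a)
print(((uv-[290,180])*12+5.5).round(0).tolist())
P=pts(f);print(P[198:206,316:324,1].round(0));print(P[198:206,316:324,2].round(0))
E
```

```text
[[336.0, 194.0], [329.0, 225.0], [370.0, 203.0], [364.0, 233.0], [341.0, 241.0]]
[[312.0, 269.0], [298.0, 330.0], [381.0, 287.0], [368.0, 347.0], [323.0, 362.0]]
[[ -88.  -75.  -68.  -73.  -72.  -77.  -79.  -67.]
 [ -75.  -76.  -74.  -74.  -73.  -70.  -69.  -68.]
 [ -70.  -74.  -74.  -71.  -74.  -73.  -76.  -71.]
 [ -75.  -77.  -72.  -75.  -72.  -71.  -72. -166.]
 [ -72.  -72.  -73.  -71.  -74.  -74.  -74. -167.]
 [ -73.  -73.  -74.  -73.  -74.  -72.  -65. -164.]
 [ -79.  -70.  -67.  -69.  -74.  -73. -114. -120.]
 [-107.  -83.  -84.  -81.  -75.  -76. -107. -105.]]
[[78. 86. 91. 88. 89. 86. 84. 92.]
 [83. 82. 84. 84. 85. 87. 87. 88.]
 [83. 81. 81. 83. 81. 81. 80. 83.]
 [77. 76. 79. 77. 79. 80. 79. 19.]
 [76. 76. 75. 77. 75. 75. 75. 15.]
 [72. 72. 71. 72. 71. 73. 78. 13.]
 [65. 71. 73. 72. 69. 69. 42. 39.]
 [43. 59. 58. 61. 64. 64. 44. 45.]]
```

View pics/k6.png

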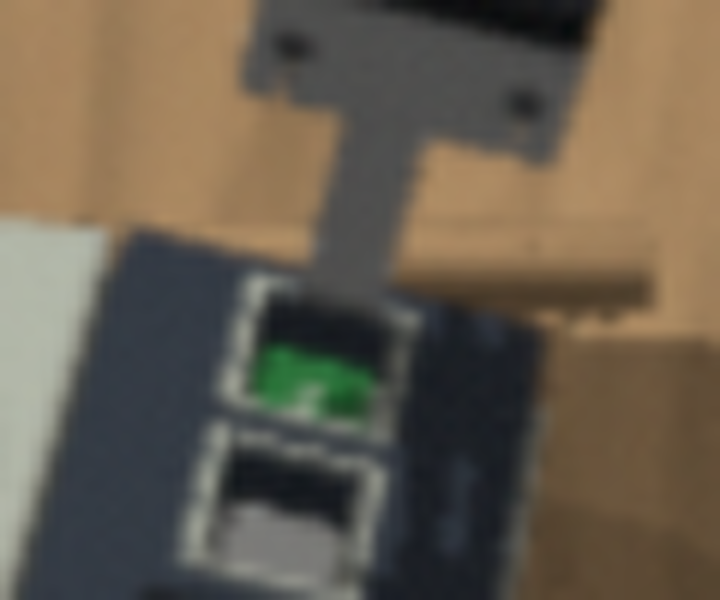

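The well agrees with both views; the tip appears about 2–3 mm toward the operator, so I add 1.5 mm in x. I enter the well slowly, stopping above the key.

```bash
python3 -m creep '[{"xyz":[2,0,-3],"delta_rot":[0,0,0]},{"xyz":[3.2,-0.5,-6],"delta_rot":[0,0,0]},{"xyz":[4,-1,-10],"delta_rot":[0,0,0]},{"xyz":[4.8,-1,-14],"delta_rot":[0,0,0]},{"xyz":[5.6,-1,-18],"delta_rot":[0,0,0]},{"xyz":[6.2,-1,-21],"delta_rot":[0,0,0]},{"xyz":[6.5,-1,-23],"delta_rot":[0,0,0]},{"xyz":[6.5,-1,-23],"delta_rot":[0,0,0]}]'; python3 key.py
```

```text
time_s: 11.1
tcp_pos: [467.1, -85.7, 33.1]
orientation: [0.087, 0.057, 0.995, -0.004]
contact_force: [1.2, -0.6, 0.0]
finger_gap: 0.4
n [-0.173  0.02   0.985] tool z [ 0.173 -0.019 -0.985] tool y [0.114 0.993 0.001] pos [467.1 -85.7  33.1] F [ 1.2 -0.6  0. ] gap 0.4078373020609588
60 shift [-13.    1.4  68. ]
20 shift [-6.1  0.6 28.6]
5 shift [-3.5  0.3 13.8]
-14 shift [-0.2 -0.1 -4.9]
-19.5 shift [  0.8  -0.2 -10.3]
along -9.2 lateral [ 1.  -0.   0.2]
```

```bash
python3 -m creep '[{"xyz":[0.2,0,-1],"delta_rot":[0,0,0]},{"xyz":[0.3,0,-2],"delta_rot":[0,0,0]},{"xyz":[0.5,0,-3],"delta_rot":[0,0,0]},{"xyz":[0.7,0,-4],"delta_rot":[0,0,0]},{"xyz":[0.9,0,-5],"delta_rot":[0,0,0]},{"xyz":[1,0,-6],"delta_rot":[0,0,0]},{"xyz":[1.2,0,-7],"delta_rot":[0,0,0]},{"xyz":[1.2,0,-7],"delta_rot":[0,0,0]}]';
python3 -m creep '[{"xyz":[0.2,0,-1],"delta_rot":[0,0,0]},{"xyz":[0.3,0,-1.5],"delta_rot":[0,0,0]},{"xyz":[0.3,0,-2],"delta_rot":[0,0,0]},{"xyz":[0.3,0,-2],"delta_rot":[0,0,0]}]'; python3 key.py | tail -1
```

```text
time_s: 11.9
tcp_pos: [468.6, -85.9, 26.6]
orientation: [0.088, 0.057, 0.995, -0.005]
contact_force: [-1.2, -0.8, 3.2]
finger_gap: 0.9
time_s: 12.3
tcp_pos: [469.0, -85.9, 24.6]
orientation: [0.088, 0.057, 0.995, -0.005]
contact_force: [-1.2, -1.4, 4.2]
finger_gap: 0.9
along -18.0 lateral [ 1.4 -0.1  0.2]
```

```bash
python3 -m creep '[{"xyz":[0.1,0,-0.5],"delta_rot":[0,0,0]},{"xyz":[0.2,0,-1],"delta_rot":[0,0,0]},{"xyz":[0.3,0,-1.5],"delta_rot":[0,0,0]},{"xyz":[0.3,0,-1.5],"delta_rot":[0,0,0]}]'
python3 -m creep '[{"xyz":[0.1,0,-0.5],"delta_rot":[0,0,0]},{"xyz":[0.2,0,-1],"delta_rot":[0,0,0]},{"xyz":[0.2,0,-1],"delta_rot":[0,0,0]},{"xyz":[0.2,0,-1],"delta_rot":[0,0,0]}]'; python3 key.py | tail -1
```

```text
time_s: 12.7
tcp_pos: [469.2, -85.9, 23.6]
orientation: [0.088, 0.057, 0.995, -0.005]
contact_force: [-4.4, 0.6, 11.0]
finger_gap: -0.0
time_s: 13.1
tcp_pos: [469.3, -85.9, 23.4]
orientation: [0.088, 0.057, 0.994, -0.005]
contact_force: [-7.1, -0.3, 20.1]
finger_gap: 0.4
along -19.1 lateral [ 1.5 -0.1  0.3]
```

The force rose sharply from 4 to 20 N with no further travel, at 19.1 mm below the face, so the key is bottomed. I retract along the axis and move clear.

```bash
python3 -m creep '[{"xyz":[-0.4,0,2],"delta_rot":[0,0,0]},{"xyz":[-1,0,6],"delta_rot":[0,0,0]},{"xyz":[-2.3,0.2,13],"delta_rot":[0,0,0]},{"xyz":[-4,0.5,23],"delta_rot":[0,0,0]},{"xyz":[-7,1,40],"delta_rot":[0,0,0]},{"xyz":[-12,1,70],"delta_rot":[0,0,0]},{"xyz":[-18,2,105],"delta_rot":[0,0,0]},{"xyz":[-40,2,140],"delta_rot":[0,0,0]},{"xyz":[-70,-15,165],"delta_rot":[0,0,0]},{"xyz":[-95,-50,180],"delta_rot":[0,0,0]},{"xyz":[-110,-90,180],"delta_rot":[0,0,0]},{"xyz":[-120,-125,180],"delta_rot":[0,0,0]},{"xyz":[-125,-160,180],"delta_rot":[0,0,0]},{"xyz":[-125,-185,180],"delta_rot":[0,0,0]},{"xyz":[-125,-200,180],"delta_rot":[0,0,0]},{"xyz":[-125,-200,180],"delta_rot":[0,0,0]},{"xyz":[-125,-200,180],"delta_rot":[0,0,0]}]'
python3 - <<'E'
from meas import *
t=grab('top');s=grab('side');print(tub(t,[627,-28]))
a=cv2.resize(t['color'][150:285,170:350,::-1],(720,540),interpolation=cv2.INTER_CUBIC)
b=cv2.resize(s['color'][190:235,285:345,::-1],(300,225),interpolation=cv2.INTER_CUBIC)
a[315:,420:]=b;cv2.imwrite('pics/f7.png',a)
E
```

```text
time_s: 14.8
tcp_pos: [344.2, -284.7, 201.8]
orientation: [0.087, 0.057, 0.995, -0.004]
contact_force: [-0.6, 0.3, -0.2]
finger_gap: 0.6
(array([624.1274959 , -27.00502595,  50.88731969]), array([626.996006  , -27.08982281,  52.02426778]), 57)
```

View pics/f7.png

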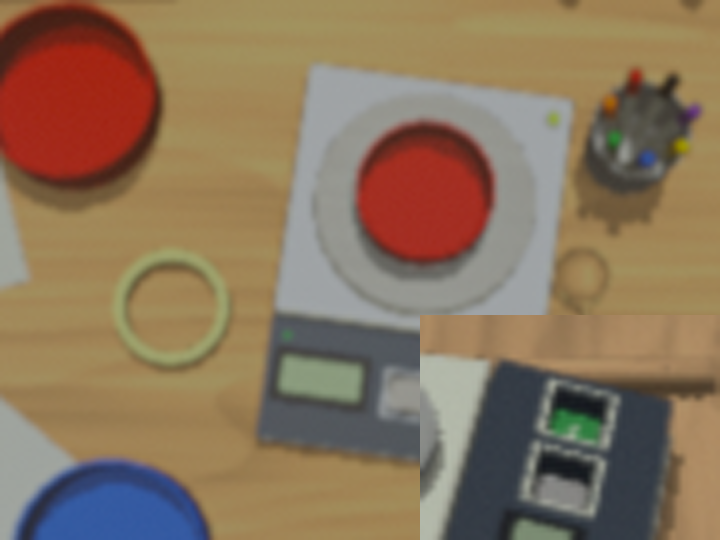

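The tub stands in the middle of the pan, crop (425,195). The inset shows the green key back up at (577,425), level with the grey one, and the neighbouring things look unmoved. I hand in.

```bash
python3 -c "from station import order;print(order.finish_job())"
```

```text
the job is handed in; nothing more can be done
None
```

I pushed the tub about 40 mm along the pan with two spread fingers, without lifting it, until it stood in the middle. I then pressed the green tare key all the way down and let it come back up. The job was handed in at about 15 s of the 48 s allowed.

- **Tub:** the last check put it at about (627, -27) mm, against a pan centre of (627, -28) mm. The individual estimates agree to about 3 mm.
- **Green key:** it stopped 19.1 mm below the console face, about 5 mm of travel. There the force rose from 4 N to 20 N with almost no further movement. The last picture shows it back up.
- **Other things:** the grey key was not touched, and the marker cup, tape roll and other tubs in the last crop look unmoved. The glue bottle, paint jar and both puppet heads lay outside it, as did most of the spoon, so I did not check those after the moves.
- **Disagreement:** before entry, the side view showed the fingertip 2–3 mm nearer the operator than the reported pose. I corrected half of that, and the tip went in with no contact above the noise.

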